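Check the paint film on a sample ring

ROBOT

A 6-joint arm with a two-finger parallel gripper is mounted at the origin on the work surface. World frame = base frame: x ahead of the robot, y to its left, z up, the work surface at z = 0. Lengths are in m, angles in rad, forces in N, time in s.
With the tool pointing down it reaches from about 0.35 to 0.8 m from the base axis. Payload 7.3 kg.
Tool frame: the origin (TCP) lies where the fingers leave the gripper's body, on its centre line; the fingertips stand 73 mm ahead of it and the grasp point (between the pads) lies 54 mm ahead of it (env.tcp_to_grasp is the distance from the TCP to the grasp point, in m); z points along the fingers, y is the line along which they close (so a half turn about z gives the same grasp; the last joint's range is limited). The gripper opens to 85 mm and grips with 20 to 120 N. Pads are 22 mm wide; open, the fingers measure 114 mm over their backs; the gripper's body (76 mm by 85 mm) begins 54 mm behind the grasp point. The pads swing forward as they close: fully open they stand 13 mm farther back than shut.
Start: joints at [-1.332, 0.342, 1.524, -0, 1.275, -0.146], TCP at [0.197, -0.487, 0.304] pointing down, gripper open.
Joint ranges: [-2.53, 2.53], [-0.77, 2.02], [0.04, 2.7], [-1, 4.14], [0.28, 2.66], [-3.11, 3.11]. Speed limits (rad/s): [2.57, 2.57, 3.14, 3.14, 3.14, 3.14].

INTERFACE

Orientations are given as a unit quaternion [x, y, z, w].
In Python, from station import env, viewer gives the robot as it stands.
- The arm moves only by the tool apply_moves, never from a script. Its argument "deltas" is one flat list of numbers, 7 for each row, row after row: the shift along the tool's x, y, z in m, then the turn, a rotation vector about the tool's x, y, z in rad, then the opening, from 0 (shut) to 1 (fully open). In form: [x, y, z, ax, ay, az, grip, x, y, z, ax, ay, az, grip, ...]. A call has 1 to 10 rows; each row shifts and turns the commanded pose from where the row before left it, along the tool's axes as they then stand; what a row does not reach is not made up. A row lasts 1/12 s, in which the tool goes at most 41.7 mm and 7.16 degrees, less where a joint would pass 70% of its speed; a pose out of reach is approached as far as the arm can. A call is refused whole if a number of a shift passes 0.0417 or a number of a turn 0.125, either way. A call with a gripper value outside its range is refused whole. The fingers move at their own pace and stop on an object; "newtons" is the grip in N (left out, the last holds). Time passes only in rows, so rows that do not move let the fingers close. It gives the time, the measured TCP pose, the force, the opening and the grip force at its end, in the units of the state.
- env.state(): the state, without advancing time (a new reading comes with each control period).
- viewer.get_image(name): name is "side" or "top"; returns a dict with "frame" (400x640x3 uint8, red, green, blue), "depth" (400x640 float32, m along the optical axis (not along the pixel's ray), 0 where there is no reading), "K" (3x3 intrinsics, pixels), "xyz" and "attitude" of the camera in the world. Camera axes: x right, y down, z forward; pixel columns grow to the right and rows downward; lengths in m; the calibration is good to about 2 mm. A picture is of the moment at which its call begins.
- env.sign_off(): hands the job in; it is judged then, once.
The state is a dict: "t": time; "joint_pos": joint angles; "dq": joint speeds; "effort": joint torques, N m; "position": TCP position; "tool_rot": TCP orientation; "contact_force": force on the tool from outside, world axes, zero at the start; "torque": the same for the moment, N m; "gripper_width": opening from 0.0 (shut) to 1.0 (fully open); "grip_force": force on a finger pad.
Only numpy, scipy, OpenCV 4.12 (cv2) and the standard library are available. Lean on these libraries where they do the work, as an engineer would, in place of code of your own. Each camera call takes 0.05 s, during which the arm holds its last target. There are 200 camera calls.

TASK

Thread the bare aluminium spacer ring fully home on the jig's post, then the yellow painted ring on top of it, red dot up, and let go of both. Then take the coating gauge out of its wooden stand and hold it upright with its sprung tip on the red dot, pressing gently so that the tip is pushed about halfway in, and finish while still holding it there. Leave the jar, the tin and the palette knife where they are.

Things in the scene. Friction and masses are not known exactly. Their poses are not given: they have to be found in the camera images.
- jig: fixed dark steel plate 120 x 120 x 10 mm lying on the bench with a bright upright steel post of diameter 14 mm at its centre; origin at the centre of the plate's underside, z up
- post_foot (a point): foot of the post, on the plate's top face (10 mm above the bench)
- post_top (a point): top of the post on its axis, 39 mm above the plate; the last 5 mm taper to diameter 8 mm
- spacer_ring: loose bare aluminium ring, outside diameter 56 mm, bore 18 mm, 20 mm tall, lying flat on the bench; origin at the centre of its underside, z up the axis; home on the post its underside rests on the jig plate
- sample_ring: loose yellow painted ring, outside diameter 48 mm, bore 18 mm, 16 mm tall, lying flat on the bench with a red dot on its upper face; origin at the centre of its underside, z up the axis; home on the post its underside rests on the spacer ring, 30 mm above the jig's underside, and the post then stands 3 mm above it
- spot (a point): centre of the red dot (diameter 10 mm) on the upper face of the yellow ring, 16.5 mm from the ring's axis along its own x
- gauge_stand: fixed wooden block 70 x 70 x 75 mm with an upright through hole of diameter 19 mm in which the gauge stands; origin at the centre of its underside
- gauge: loose pen-shaped coating gauge, 130 g, standing upright in the stand; origin on its axis at the underside of its orange collar (diameter 32 mm, 6 mm thick), which rests on the stand's top; z runs up the round black barrel, diameter 22 mm, from 6 to 74 mm above the origin (grip there); below the origin a steel nose of diameter 14 mm reaches 46 mm down and the brass sprung tip, diameter 6 mm, 60 mm down
- gauge_point (a point): the rounded end of the gauge's sprung tip: 60 mm below the gauge's origin when not pressed, moving up with the tip when pressed
- gauge_tip (a joint): how far the sprung tip is pushed into the gauge: 0 = out, 0.010 m = fully in; spring 500 N/m (halfway in = 2.5 N)
- paint_jar: loose paint jar, diameter 56 mm, 65 mm tall, green cap; bystander; origin at the centre of its underside
- paint_tin: loose tin, diameter 60 mm, 60 mm tall, red label; bystander; origin at the centre of its underside
- palette_knife: loose palette knife about 200 mm long lying on the bench between the jig and the gauge stand; bystander; its x runs along it, towards the blade
Things that resemble listed ones, but are neither listed nor needed, are in the scene too. Several things have the shape of the sample_ring; the one meant has the colours described above. What is shaped like the gauge but turquoise is not meant.

How it is judged:
On the way, in this order (a step that is already met when the one before it is completed fails the run):
1. the spacer ring is home on the post and let go, before the yellow ring is on (z of spacer_ring in the frame of jig between 0.0075 and 0.0125 m and horizontal distance between spacer_ring and post_foot below 0.004 m and angle between spacer_ring's own z axis and vertical below 0.06 rad and contact force between the fingers and spacer_ring below 0.1 N and horizontal distance between sample_ring and post_foot above 0.03 m), for 0.1 s.
2. the yellow ring is home on top of the spacer, dot up, and let go, while the gauge is still in its stand (z of spacer_ring in the frame of jig between 0.0075 and 0.0125 m and horizontal distance between each of spacer_ring, sample_ring and post_foot below 0.004 m and angle between each of spacer_ring, sample_ring's own z axis and vertical below 0.06 rad and z of sample_ring in the frame of jig between 0.0275 and 0.0325 m and contact force between the fingers and sample_ring below 0.1 N and horizontal distance between gauge and gauge_stand below 0.01 m and height (world z) of gauge below 0.085 m), for 0.1 s.
At the end, for the whole second after the job is handed in: Both rings home on the post and let go, dot up (heights within 2.5 mm, centres 4 mm); the gauge in the fingers, clear of stand and jig, still, within 0.12 rad of upright, its tip within 5 mm of the dot's centre, pushed in 2 to 8 mm, pressing with 0.5 to 8 N (z of spacer_ring in the frame of jig between 0.0075 and 0.0125 m and horizontal distance between each of spacer_ring, sample_ring and post_foot below 0.004 m and angle between each of spacer_ring, sample_ring's own z axis and vertical below 0.06 rad and contact force between the fingers and spacer_ring below 0.1 N and z of sample_ring in the frame of jig between 0.0275 and 0.0325 m and contact force between the fingers and sample_ring below 0.1 N and angle between gauge's own z axis and vertical below 0.12 rad and horizontal distance between gauge_point and spot below 0.005 m and value of joint gauge_tip between 0.002 and 0.008 m and contact force between gauge and sample_ring between 0.5 and 8 N and contact force between the fingers and gauge above 1 N and contact force between gauge and gauge_stand below 0.05 N and contact force between gauge and jig below 0.05 N and linear speed of gauge below 0.02 m/s); the arm keeps its last pose, push and grip.
It fails at once if the paint jar is moved by more than 30 mm (distance of paint_jar from where it was at the start of the episode above 0.03 m).
It fails at once if the paint tin is moved by more than 30 mm (distance of paint_tin from where it was at the start of the episode above 0.03 m).
It fails at once if the palette knife is moved by more than 30 mm (distance of palette_knife from where it was at the start of the episode above 0.03 m).
It also fails if it takes over 61 s, if anything falls off the work surface, if the arm or the gripper's body presses on something with over 40 N, if the wrist force passes 120 N, or if a joint passes its speed limit or range.

## Working session

There is one attempt and no reset: what is moved stays moved. The work goes in short steps, Python scripts to look and compute and a tool call to move; the robot and the scene stay as the last step left them, time stands still between calls to the robot, and variables do not carry over. Pictures are saved under pics/ and viewed, at most 10 in all, crops included, and the job is handed in when it is done.

Besides the shell and the picture viewer there is one more tool, called as name(argument=value, ...) on one line, values as JSON. apply_moves: Moves the arm, as the interface text tells. Its arguments: {"type":"object","properties":{"deltas":{"type":"array","items":{"type":"number"}},"newtons":{"type":"number"}},"required":["deltas"]}

```bash
mkdir -p pics; ls; cat > h.py <<'E'
import numpy as np, cv2
from scipy.spatial.transform import Rotation as R
from station import env, viewer
def snap(n,fn=None):
    d=viewer.get_image(n)
    if fn: cv2.imwrite(fn,cv2.cvtColor(d['frame'],cv2.COLOR_RGB2BGR))
    return d
def camR(d):
    a=np.array(d['attitude'],float)
    return R.from_quat(a).as_matrix() if a.size==4 else a.reshape(3,3)
def ray(d,u,v,z):
    r=camR(d)@np.linalg.inv(d['K'])@np.array([u,v,1.]); o=np.array(d['xyz'])
    return o+r*(z-o[2])/r[2]
def pts(d):
    v,u=np.mgrid[:400,:640]; Z=d['depth']
    K=d['K']; P=np.stack([(u-K[0,2])/K[0,0]*Z,(v-K[1,2])/K[1,1]*Z,Z],-1)
    return P@camR(d).T+np.array(d['xyz'])
E
python3 - <<'E'
from h import *
for n in('top','side'):
    d=snap(n,f'pics/{n}0.png'); print(n,d['xyz'],d['attitude'],d['K'][0],d['K'][1])
s=env.state(); print(s,env.tcp_to_grasp)
E
```

```text
pics
top [ 0.45814705 -0.04628711  0.9174984 ] [ 0.70703509 -0.70170009  0.05606497 -0.06763932] [374.14513924   0.         328.0391471 ] [  0.         374.14513924 200.20216686]
side [0.15940422 0.49991308 0.83033329] [-0.3180175   0.87290803 -0.35109169  0.11675214] [420.74368969   0.         317.9965097 ] [  0.         420.74368969 198.60667111]
{'t': 0.1, 'joint_pos': array([-1.33203039e+00,  3.42628622e-01,  1.52490662e+00,  1.40246173e-05,
        1.27537473e+00, -1.45976734e-01]), 'dq': array([-1.60836402e-03, -1.16482694e-03, -2.40698327e-03, -4.50852085e-05,
       -8.43852637e-04,  5.64792106e-04]), 'effort': array([ 1.72163898e-03, -4.34447193e+01, -2.46489519e+01, -1.10478252e-04,
        4.65882025e-03, -1.90820714e-06]), 'position': array([ 0.19701914, -0.48636262,  0.30331325]), 'tool_rot': array([ 9.81553805e-01,  1.91184975e-01, -2.38473522e-05, -6.58262604e-04]), 'contact_force': array([-0.44080114, -0.12695911, -0.6718221 ]), 'torque': array([-0.01046178,  0.0226279 , -0.00876331]), 'grip_force': 0.0, 'gripper_width': 0.9999401960149261} 0.0539
```

View pics/top0.png

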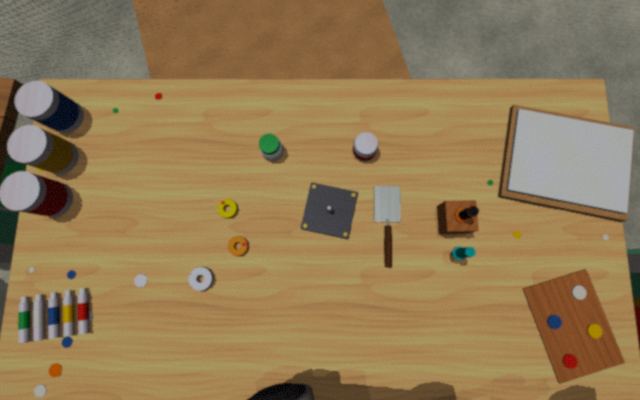

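View pics/side0.png

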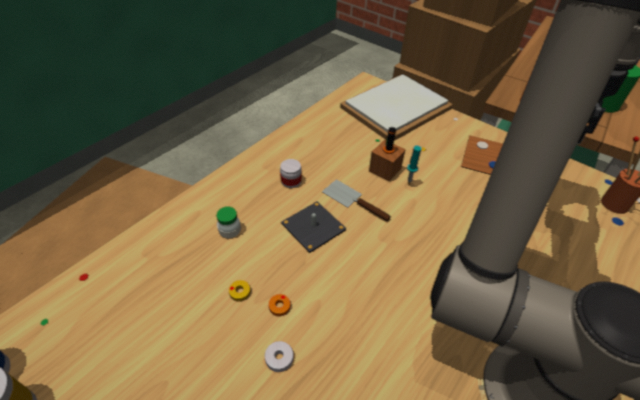

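Top view: the yellow ring is at (228,208), with the orange lookalike at (238,246). The aluminium ring is at (201,279); a flat white paint blob at (140,281) could be mistaken for it. The black gauge is in its stand at (468,214), and the turquoise lookalike is at (463,254). The jig post is at (330,209), jar at (270,146), tin at (366,146) and knife at (388,225). I choose yellow (228,208), aluminium (201,279) and black (468,214), and check the ring choices in a close crop.

```bash
cat >> h.py <<'E'
def blob(d,c,r,mask):
    m=np.zeros((400,640),np.uint8); cv2.circle(m,c,r,255,-1); m&=mask.astype(np.uint8)*255
    cs,_=cv2.findContours(m,cv2.RETR_EXTERNAL,cv2.CHAIN_APPROX_NONE)
    return max(cs,key=cv2.contourArea)[:,0,:]
def circ(P):
    A=np.c_[2*P[:,:2],np.ones(len(P))]; s=np.linalg.lstsq(A,(P[:,:2]**2).sum(1),rcond=None)[0]
    return s[0],s[1],np.sqrt(s[2]+s[0]**2+s[1]**2)
E
python3 - <<'E'
from h import *
d=snap('top'); f=d['frame']; Z=pts(d)[...,2]; X=pts(d)
cr=cv2.resize(f[190:300,180:260],None,fx=5,fy=5,interpolation=cv2.INTER_CUBIC); c2=cv2.resize(f[170:280,300:490],None,fx=4,fy=4)
cv2.imwrite('pics/c1.png',cr[...,::-1])
def m(c,r,lo,hi,zt):
    mask=(Z>lo)&(Z<hi); b=blob(d,c,r,mask); P=np.array([ray(d,u,v,zt) for u,v in b]); return np.round(circ(P),4),len(b),np.round(np.median(Z[(mask)&(np.hypot(*(np.mgrid[:400,:640]-np.array([c[1],c[0]])[:,None,None]))<r)]),4)
print('al',m((201,279),22,.012,.03,.02))
print('yel',m((228,208),18,.009,.03,.016))
print('orange',m((238,246),18,.009,.03,.016))
print('jar',m((270,146),22,.055,.08,.065),'tin',m((366,146),22,.05,.08,.06))
# jig: plate rect
b=blob(d,(330,210),45,(f.max(2)<100)); rc=cv2.minAreaRect(b); bx=cv2.boxPoints(rc); Q=np.array([ray(d,*p,.01) for p in bx]);print('jig',rc,Q.mean(0),np.linalg.norm(Q[1]-Q[0]),np.linalg.norm(Q[2]-Q[1]))
# post top
mm=(Z>.03)&(np.hypot(*(np.mgrid[:400,:640]-np.array([209,330])[:,None,None]))<20);print('post',X[mm].max(0) if mm.any() else None,X[mm].mean(0),mm.sum())
# stand top & gauge
mm=(abs(Z-.075)<.006); mm[:,:430]=0;mm[:,490:]=0; b=blob(d,(460,217),35,mm); rc=cv2.minAreaRect(b);Q=np.array([ray(d,*p,.075) for p in cv2.boxPoints(rc)]);print('stand',Q.mean(0),np.linalg.norm(Q[1]-Q[0]),np.linalg.norm(Q[2]-Q[1]),rc)
mm=(Z>.13); mm[:,:440]=0;mm[:,490:]=0;mm[:190]=0;mm[240:]=0; print('gtop',X[mm].mean(0),X[mm].max(0),mm.sum()); 
b=blob(d,(468,214),20,(Z>.143)); print(circ(np.array([ray(d,*p,.149) for p in b])))
# red dot
h=cv2.cvtColor(f,cv2.COLOR_RGB2HSV); r=((h[...,0]<8)|(h[...,0]>172))&(h[...,1]>150)&(h[...,2]>90); b=np.argwhere(r[195:220,215:242])+[195,215]; print('dot',len(b),b.mean(0),ray(d,*b.mean(0)[::-1],.016))
E
```

```text
al (array([0.4273, 0.2686, 0.0271]), 66, np.float64(0.0181))
yel (array([0.5964, 0.2159, 0.0228]), 53, np.float64(0.0142))
orange (array([0.5049, 0.1851, 0.0228]), 55, np.float64(0.0145))
jar (array([0.7457, 0.1102, 0.0243]), 58, np.float64(0.0634)) tin (array([ 0.748 , -0.1212,  0.027 ]), 69, np.float64(0.0587))
jig ((329.2180480957031, 210.3039093017578), (48.52729797363281, 47.62913131713867), 12.200469017028809) [ 0.59424653 -0.03369389  0.01      ] 0.11835933615109497 0.12038376209986501
post [ 0.5992215  -0.02887753  0.9174984 ] [ 0.58073248 -0.03562571  0.12421997] 33
stand [ 0.57353852 -0.33348412  0.075     ] 0.07374165590744604 0.07014863262239757 ((461.5301208496094, 215.81370544433594), (30.830713272094727, 32.53324890136719), 87.87889862060547)
gtop [ 0.56283504 -0.30578229  0.21734534] [ 0.5845561  -0.04628711  0.9174984 ] 129
(np.float64(0.573798709030898), np.float64(-0.33308811041561986), np.float64(0.010526053361493625))
dot 2 [202.  222.5] [0.6115686  0.22845818 0.016     ]
```

View pics/c1.png

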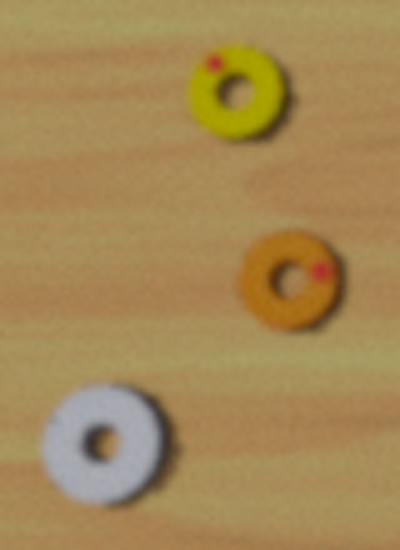

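The crop confirms yellow with a red dot at crop (215,62), orange below it, and a bare metal ring at (103,443). The measured radii and heights match the sizes given. Next is a cross-check from the side view, then I move.

```bash
python3 - <<'E'
from h import *
d=snap('side'); f=d['frame']; h=cv2.cvtColor(f,cv2.COLOR_RGB2HSV); X=pts(d); Z=X[...,2]
def m(c,r,lo,hi,zt):
    # top-face points: horizontal centre of points close to the top height
    mask=(abs(Z-zt)<.004)&(np.hypot(*(np.mgrid[:400,:640]-np.array([c[1],c[0]])[:,None,None]))<r)
    b=blob(d,c,r,mask); return np.round(circ(np.array([ray(d,u,v,zt) for u,v in b])),4),np.median(Z[mask])
print('al',m((279,356),24,0,0,.02)); print('yel',m((240,290),18,0,0,.016))
b=blob(d,(313,226),40,(f.max(2)<100)); rc=cv2.convexHull(b); M=cv2.approxPolyDP(rc,4,True)[:,0]; Q=np.array([ray(d,*p,.01) for p in M]); print('jig',M.tolist(),Q.mean(0))
t=snap('top')
for n,D,(u0,v0) in(('top',t,(330,209)),('side',d,(313,217))):
    w=D['frame'][v0-9:v0+10,u0-9:u0+10].max(2).astype(float); print(n); print(w.astype(int)[::1,::1] if n=='top' else w.astype(int)[:,4:16])
E
```

```text
al (array([0.4278, 0.274 , 0.027 ]), np.float64(0.01882881182782359))
yel (array([0.597 , 0.2215, 0.0228]), np.float64(0.014814115032103392))
jig [[319, 204], [345, 230], [309, 252], [282, 222]] [ 0.5884457  -0.02720883  0.01      ]
top
[[ 72  71  74  72  74  72  70  67  72  73  69  72  71  68  68  72  69  64
   68]
 [ 74  72  71  74  69  74  67  70  70  65  67  70  70  69  71  70  67  72
   70]
 [ 69  74  73  69  69  69  70  69  68  71  70  70  69  67  70  70  68  71
   70]
 [ 69  71  67  71  70  68  73  71  73  69  68  70  70  72  71  68  67  67
   69]
 [ 69  70  72  67  71  71  72  70  71  70  72  68  69  71  69  71  70  72
   70]
 [ 70  69  68  73  70  66  77  91  89  81  73  69  71  70  69  71  70  72
   64]
 [ 69  67  69  69  71  76  99 122 127 109  78  67  66  70  67  70  68  67
   70]
 [ 71  72  70  73  70  80 121 149 152 130  90  68  65  67  67  67  70  69
   67]
 [ 73  70  71  71  69  80 115 144 150 124  85  61  63  67  68  70  68  67
   69]
 [ 69  69  69  72  67  71  92 111 115  96  66  54  57  64  68  67  71  67
   69]
 [ 72  72  71  73  71  64  61  72  74  65  50  42  45
[... 951 characters left out ...]
 69  91 105 100  81  64  62  60  60]
 [ 59  59  64  84 111 127 123  98  69  60  58  60]
 [ 60  61  65  83 109 119 115  90  68  60  58  61]
 [ 61  61  63  74  91  96  92  77  62  60  59  60]
 [ 60  61  61  67  73  76  72  64  60  59  58  58]
 [ 59  62  60  63  64  64  62  58  57  59  60  59]
 [ 59  61  62  62  64  61  59  57  57  58  60  60]
 [ 60  60  61  62  64  62  60  55  58  57  59  59]
 [ 60  60  59  63  63  60  56  56  54  54  56  59]
 [ 60  59  59  61  61  59  54  52  47  44  49  57]
 [ 59  58  58  60  61  59  56  50  40  37  40  52]
 [ 58  58  59  59  61  57  54  47  42  34  42  51]
 [ 58  58  57  59  58  56  55  50  43  42  49  54]
 [ 60  59  59  55  57  56  53  52  52  55  57  57]]
```

apply_moves(deltas=[0,0,0,0,0,0.1,0.85,0,0,0,0,0,0.1,0.85,0,0,0,0,0,0.1,0.85,0,0,0,0,0,0.085,0.85])

```text
t: 0.58
position: [0.1971, -0.4865, 0.3038]
tool_rot: [1.0, -0.003, -0.0, -0.0]
contact_force: [-0.3, 0.1, 0.1]
gripper_width: 0.851
grip_force: 0.0
```

apply_moves(deltas=[0.024,-0.033,0,0,0,0,0.85,0.024,-0.033,0,0,0,0,0.85,0.024,-0.033,0,0,0,0,0.85,0.024,-0.033,0,0,0,0,0.85,0.024,-0.033,0,0,0,0,0.85,0.024,-0.033,0,0,0,0,0.85,0.024,-0.033,0,0,0,0,0.85,0.024,-0.033,0,0,0,0,0.85,0.024,-0.033,0,0,0,0,0.85,0.024,-0.033,0,0,0,0,0.85])

```text
t: 1.42
position: [0.4379, -0.1547, 0.3041]
tool_rot: [1.0, -0.0, 0.0, 0.0]
contact_force: [0.7, -1.5, -0.0]
gripper_width: 0.85
grip_force: 0.0
```

apply_moves(deltas=[0,-0.04,0.01,0,0,0,0.85,0,-0.04,0.01,0,0,0,0.85,0,-0.04,0.01,0,0,0,0.85,0,-0.04,0.01,0,0,0,0.85,0,-0.04,0.01,0,0,0,0.85,0,-0.04,0.01,0,0,0,0.85,0,-0.04,0.01,0,0,0,0.85,0,-0.04,0.01,0,0,0,0.85,0,-0.04,0.01,0,0,0,0.85,0,-0.04,0.01,0,0,0,0.85])

```text
t: 2.25
position: [0.4368, 0.2454, 0.2034]
tool_rot: [1.0, -0.0, 0.0, 0.0]
contact_force: [0.6, -0.3, -0.2]
gripper_width: 0.854
grip_force: 0.0
```

```bash
python3 - <<'E'
from h import *
d=snap('top',); print('post top', ray(d,328.5,207.5,.049)); d=snap('side','pics/s1.png'); print(ray(d,313.5,214.5,.049)); s=env.state(); print(s['t'],s['position'],s['joint_pos'],s['contact_force'])
E
```

```text
post top [ 0.59441009 -0.0325606   0.049     ]
[ 0.59296669 -0.03080999  0.049     ]
2.35 [0.43600601 0.24793296 0.20229792] [3.63555050e-01 4.09562159e-01 1.73138579e+00 1.40072885e-03
 1.00212167e+00 1.92809740e+00] [ 1.81105281  0.31755722 -0.55502241]
```

apply_moves(deltas=[-0.009,-0.023,0.02,0,0,0,0.95,0,0,0.035,0,0,0,0.95,0,0,0.035,0,0,0,0.95,0,0,0.025,0,0,0,0.95,0,0,0.013,0,0,0,0.95,0,0,0,0,0,0,0.95])

```text
t: 2.85
position: [0.4268, 0.2651, 0.0731]
tool_rot: [1.0, -0.0, -0.003, 0.001]
contact_force: [0.8, 0.1, -0.7]
gripper_width: 0.947
grip_force: 0.0
```

```bash
python3 - <<'E'
from h import *
d=snap('side'); s=env.state(); print(s['t'],s['position'],s['contact_force'],s['gripper_width'])
cv2.imwrite('pics/s2.png',cv2.resize(d['frame'][270:400,190:390],None,fx=4,fy=4,interpolation=cv2.INTER_CUBIC)[...,::-1])
E
```

```text
2.9 [0.42774445 0.26558939 0.07480845] [-1.23878496  0.1135865  -0.07032904] 0.9489493545432005
```

View pics/s2.png

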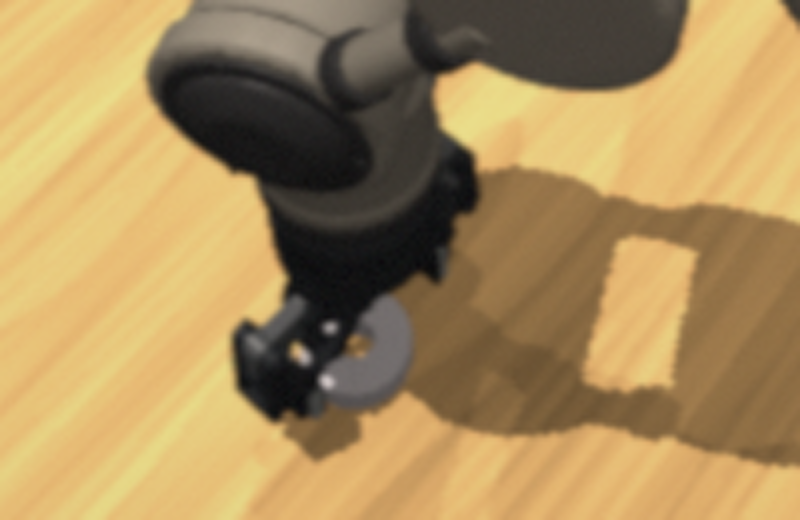

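The aluminium ring at crop (360,345) lies between the fingers, with the near finger at (290,370). Closing now.

apply_moves(deltas=[0,-0.004,0.002,0,0,0,0.95,0,0,0,0,0,0,0.3,0,0,0,0,0,0,0.3,0,0,0,0,0,0,0.3,0,0,0,0,0,0,0.3,0,0,0,0,0,0,0.3,0,0,-0.02,0,0,0,0.3,0,0,-0.03,0,0,0,0.3], newtons=40)

```text
t: 3.57
position: [0.427, 0.2697, 0.1231]
tool_rot: [1.0, -0.0, -0.002, 0.001]
contact_force: [0.3, -0.3, -0.5]
gripper_width: 0.632
grip_force: 43.0
```

apply_moves(deltas=[0.0185,0.0335,-0.006,0,0,0,0.3,0.0185,0.0335,-0.006,0,0,0,0.3,0.0185,0.0335,-0.006,0,0,0,0.3,0.0185,0.0335,-0.006,0,0,0,0.3,0.0185,0.0335,0,0,0,0,0.3,0.0185,0.0335,0,0,0,0,0.3,0.0185,0.0335,0,0,0,0,0.3,0.0185,0.0335,0,0,0,0,0.3,0.0185,0.0335,0,0,0,0,0.3,0,0,0,0,0,0,0.3])

```text
t: 4.4
position: [0.5978, -0.0375, 0.1491]
tool_rot: [1.0, -0.003, 0.003, 0.001]
contact_force: [-0.4, 0.2, -0.9]
gripper_width: 0.63
grip_force: 43.0
```

```bash
python3 - <<'E'
from h import *
d=snap('side'); s=env.state(); print(s['t'],s['position'],s['contact_force'],s['gripper_width'])
cv2.imwrite('pics/s3.png',cv2.resize(d['frame'][150:280,230:400],None,fx=4,fy=4,interpolation=cv2.INTER_CUBIC)[...,::-1])
np.savez('s3.npz',**d)
E
```

```text
4.45 [ 0.59607141 -0.03466649  0.1485427 ] [-0.44945164  1.06138486 -0.73143659] 0.6399867345111805
```

View pics/s3.png

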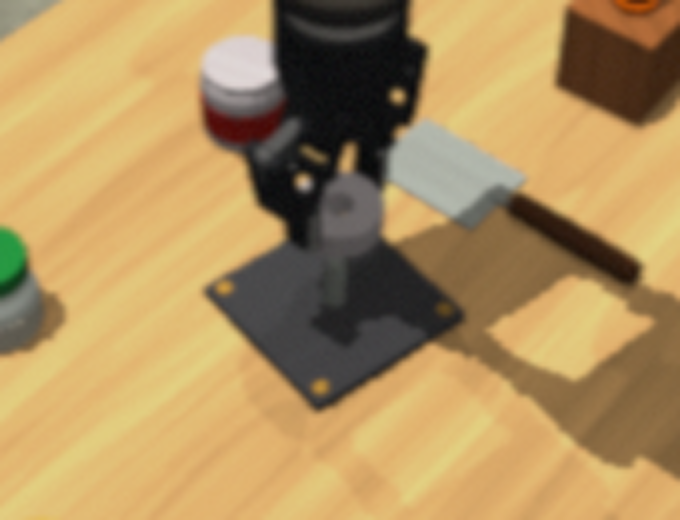

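The held ring is at crop (350,215), above and slightly right of the post at (332,285); the rest is hidden by the near finger. I measure its centre from the depth of its visible wall and top.

```bash
python3 - <<'E'
from h import *
from scipy.optimize import least_squares
d=dict(np.load('s3.npz')); X=pts(d); f=d['frame'].astype(int)
sub=np.s_[190:216,305:330]
P=X[sub]; F=f[sub]; sat=F.max(2)-F.min(2)
for v in range(0,26,2): print(' '.join(f'{int(1000*P[v,u,2]):4d}' for u in range(0,25)),'|',' '.join(f'{F[v,u].max():3d}' for u in range(0,25,2)))
m=(P[...,2]>.072)&(P[...,2]<.1)&(F.max(2)>75)
Q=P[m]; print(m.sum(),Q.mean(0),Q.min(0),Q.max(0))
E
```

```text
147  148  148  145  143  154  158  157  154  151    0   -2   -1   99  101  106  105  111  111  112  111  102    0    3    4 |  21  38  78  63  25 163 186  52  15  15  46 137 178
 148  147  150  150  151  154  154  153  149    0    0   -2    0   91   95   97   99  830  103  105  104   94    3    2    1 |  37  19  18  24  41 158 161  51  14  13  48 141 181
   0  144  145  148  147  149  149  145  140   91   90   91   91   92   92   93   92   94   99  101   96    1    3    2    0 | 171 102  21  20  55 106 113 100  69  30  60 146 181
  94   92  139  141  138  135   91   93   94   93   93   91   92   92  830   91   93   93   90   92   89    0   -4    0    1 | 163 116  22  62 100 108 110 109 108  85  87 189 183
 130  136  134  135  131  130   93   89   90   90   89   92   93   90   93   93   91   90   88   94   -2   -1   -3   -1    0 |  44  36  23  78  94  91 102 109 110 109 147 222 224
 127  128  130  129  127   91   88   86   85   83   84   85   87   92   92   92   92   91   94   93   92   -2   -1   -2    1 |  17  19  35  80  84  78  81 107 109 111 146 222 227
 125  126  125  123  117   
[... 643 characters left out ...]
7  63  99 105 104 104 101  92  83 143 220 225
  93   91   88   92   87   85   86   87   87   86   84   86   86   88   84   79   79   77   74    8   10    5    0   -1   -2 |  21  44  58  77  84  84  82  84  82  73  65 147 165
  88   80  830   84   78   79   79   79   80   81   80   81   80   78   77   75   73    9    9    6    8    7    8    9    0 |  54  58  66  78  81  81  80  80  71  48  37  46  86
   7   11    5    8   10    6   46   47   48   73    7    4    7    5   10   11    9    9    8   11    9    9    6    7    9 |  74  73  73  73  79  75  60  52  42  37  34  35  39
273 [ 0.58800191 -0.03805476  0.0892212 ] [ 0.56965202 -0.07808342  0.07345601] [ 0.62720881 -0.01140484  0.09994554]
```

```bash
python3 - <<'E'
from h import *
d=dict(np.load('s3.npz'))
print('post',ray(d,313.5,214.5,.0465)); print('bore',ray(d,313.6,201.2,.0925))
E=[(325.5,196),(325.4,198),(325.6,200),(325.5,202),(325,204),(323.5,206),(321.8,208),(319,209),(315,209.5),(311,209.5)]
print('outer',circ(np.array([ray(d,u,v,.0925) for u,v in E])))
E
```

```text
post [ 0.59435395 -0.03250812  0.0465    ]
bore [ 0.5959247  -0.03391422  0.0925    ]
outer (np.float64(0.5990911037452902), np.float64(-0.03602747438777859), np.float64(0.031200384621126537))
```

Relative to the post, the held ring is off by about (+1.6, −1.4) mm. I correct that and lower slowly.

apply_moves(deltas=[-0.0015,-0.001,0.01,0,0,0,0.3,0,0,0.01,0,0,0,0.3,0,0,0.008,0,0,0,0.3,0,0,0.008,0,0,0,0.3,0,0,0.008,0,0,0,0.3,0,0,0,0,0,0,0.3])

```text
t: 4.95
position: [0.5944, -0.0303, 0.1031]
tool_rot: [1.0, 0.001, 0.002, 0.001]
contact_force: [7.5, -8.8, -5.0]
gripper_width: 0.63
grip_force: 43.1
```

apply_moves(deltas=[0.0015,0.0015,0,0,0,0,0.3,0,0,0,0,0,0,0.3])

```text
t: 5.12
position: [0.5945, -0.0308, 0.1031]
tool_rot: [1.0, 0.001, -0.0, 0.0]
contact_force: [2.1, -2.2, -3.6]
gripper_width: 0.629
grip_force: 43.6
```

apply_moves(deltas=[0.0005,0.001,0.006,0,0,0,0.3,0,0,0.006,0,0,0,0.3,0,0,0.004,0,0,0,0.3,0,0,0.001,0,0,0,0.3,0,0,0,0,0,0,0.3])

```text
t: 5.53
position: [0.5946, -0.0324, 0.0862]
tool_rot: [1.0, 0.0, -0.001, -0.0]
contact_force: [0.5, 0.4, -0.6]
gripper_width: 0.63
grip_force: 43.7
```

apply_moves(deltas=[0,0,0.0025,0,0,0,0.3,0,0,0,0,0,0,0.3,0,0,0,0,0,0,0.8,0,0,0,0,0,0,0.9,0,0,0,0,0,0,0.9,0,0,0,0,0,0,0.9,0,0,-0.03,0,0,0,0.9,0,0,-0.04,0,0,0,0.9,0,0,-0.04,0,0,0,0.9,0,0,0,0,0,0,0.9])

```text
t: 6.37
position: [0.5985, -0.0332, 0.2025]
tool_rot: [1.0, -0.0, 0.007, 0.001]
contact_force: [1.6, -0.3, -0.1]
gripper_width: 0.899
grip_force: 0.0
```

```bash
python3 - <<'E'
from h import *
d=snap('side'); X=pts(d); s=env.state(); print(s['t'],s['position'],s['contact_force'])
P=X[195:245,285:345]; m=(P[...,2]>.022)&(P[...,2]<.034); Q=P[m]; print(m.sum(),np.median(Q,0),circ(Q[:,:2])) 
cs=np.argwhere(m); print(cs.min(0)+[195,285],cs.max(0)+[195,285])
A=np.c_[Q[:,:2],np.ones(len(Q))]; print('tilt',np.linalg.lstsq(A,Q[:,2],rcond=None)[0])
b=blob(d,(313,220),25,(X[...,2]>.024)&(X[...,2]<.036)); print(circ(np.array([ray(d,*p,.028) for p in b])))
E
```

```text
6.4167 [ 0.59731839 -0.03309134  0.19905427] [ 0.24195896  0.06707072 -0.69207683]
286 [ 0.59099041 -0.02628751  0.02860736] (np.float64(0.5941038288812381), np.float64(-0.029942787171232388), np.float64(0.02098044174982448))
[212 302] [229 323]
tilt [ 0.01635736 -0.02466435  0.01804507]
(np.float64(0.594132644665312), np.float64(-0.030095866600092114), np.float64(0.02734759263498773))
```

The spacer is home: its top is at about 0.030 m and level. Next is the yellow ring.

apply_moves(deltas=[0,-0.036,0,0,0,0,0.9,0,-0.036,0,0,0,0,0.9,0,-0.036,0,0,0,0,0.9,0,-0.036,0,0,0,0,0.9,0,-0.036,0,0,0,0,0.9,0,-0.036,0,0,0,0,0.9,0,-0.036,0,0,0,0,0.9,0,0,0.03,0,0,0,0.9,0,0,0.04,0,0,0,0.9,0,0,0,0,0,0,0.9])

```text
t: 7.25
position: [0.5907, 0.2191, 0.1159]
tool_rot: [1.0, 0.001, -0.007, 0.002]
contact_force: [-2.6, -1.1, -1.8]
gripper_width: 0.896
grip_force: 0.0
```

```bash
python3 - <<'E'
from h import *
s=env.state(); print(s['t'],s['position'],s['contact_force'])
d=snap('side'); X=pts(d);s=env.state(); print(s['t'],s['position'],s['contact_force'])
f=cv2.cvtColor(d['frame'],cv2.COLOR_RGB2HSV); m=(f[...,0]>22)&(f[...,0]<33)&(f[...,1]>200)
b=blob(d,(240,290),25,m); print(b.min(0),b.max(0)); 
cv2.imwrite('pics/s4.png',cv2.resize(d['frame'][220:350,160:330],None,fx=4,fy=4,interpolation=cv2.INTER_CUBIC)[...,::-1])
E
```

```text
7.25 [0.59068529 0.2191252  0.11585997] [-2.55064183 -1.06897927 -1.81780844]
7.3 [0.59222481 0.21889463 0.11939129] [-0.29235081 -0.20593672 -0.11526769]
[232 281] [242 285]
```

View pics/s4.png

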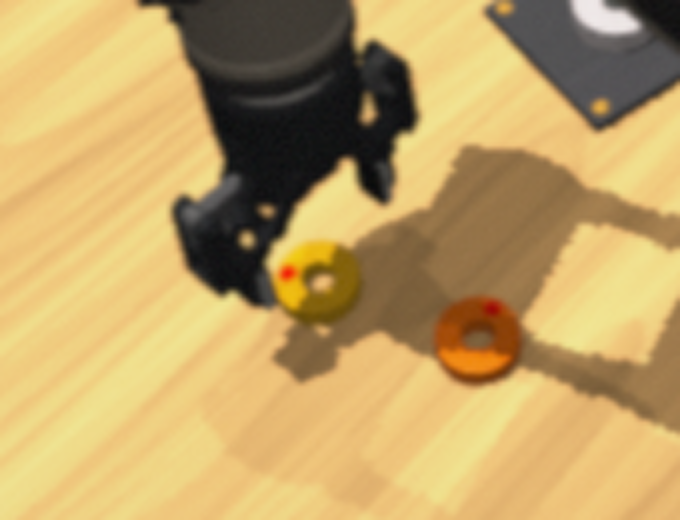

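The fingers straddle the yellow ring at crop (318,282), with its red dot at (288,272). The spacer is seated on the jig at top right. I lower and grasp.

apply_moves(deltas=[0.003,0,0.027,0,0,0,0.9,0,0,0.015,0,0,0,0.9,0,0,0.005,0,0,0,0.9,0,0,0,0,0,0,0.9])

```text
t: 7.63
position: [0.5983, 0.2187, 0.0775]
tool_rot: [1.0, -0.001, -0.001, 0.0]
contact_force: [-0.7, 0.1, -0.3]
gripper_width: 0.906
grip_force: 0.0
```

apply_moves(deltas=[-0.001,0,0.004,0,0,0,0.9,0,0,0,0,0,0,0.25,0,0,0,0,0,0,0.25,0,0,0,0,0,0,0.25,0,0,0,0,0,0,0.25,0,0,0,0,0,0,0.25,0,0,0,0,0,0,0.25], newtons=40)

```text
t: 8.22
position: [0.5977, 0.2194, 0.0751]
tool_rot: [1.0, -0.0, 0.001, -0.0]
contact_force: [-1.6, -0.8, 4.6]
gripper_width: 0.543
grip_force: 40.2
```

apply_moves(deltas=[0,0,-0.02,0,0,0,0.25,0,0.02,-0.03,0,0,0,0.25,0,0.036,-0.025,0,0,0,0.25,0,0.036,0,0,0,0,0.25,0,0.036,0,0,0,0,0.25,0,0.036,0,0,0,0,0.25,0,0.036,0,0,0,0,0.25,-0.002,0.036,0,0,0,0,0.25,0,0.016,0,0,0,0,0.25,0,0,0,0,0,0,0.25])

```text
t: 9.05
position: [0.5953, -0.0349, 0.1479]
tool_rot: [1.0, -0.002, 0.001, 0.001]
contact_force: [0.0, 0.6, -1.5]
gripper_width: 0.541
grip_force: 41.4
```

```bash
python3 - <<'E'
from h import *
snap('top');d=snap('side'); s=env.state(); print(s['t'],s['position'],s['contact_force'],s['gripper_width'])
cv2.imwrite('pics/s5.png',cv2.resize(d['frame'][170:250,270:370],None,fx=6,fy=6,interpolation=cv2.INTER_CUBIC)[...,::-1])
np.savez('s5.npz',**d); X=pts(d)
f=cv2.cvtColor(d['frame'],cv2.COLOR_RGB2HSV); m=(f[...,0]>20)&(f[...,0]<35)&(f[...,1]>150)&(X[...,2]>.06)
b=np.argwhere(m); P=X[m]; print(len(b),b.min(0),b.max(0),np.median(P,0))
t=P[P[:,2]>P[:,2].max()-.006]
E
```

```text
9.15 [ 0.59521951 -0.031319    0.1476251 ] [-0.87288771  0.6663136  -0.44909989] 0.545987636426594
966 [ 6 10] [399 598] [ 0.4373001  -1.49832485  0.09447589]
```

View pics/s5.png

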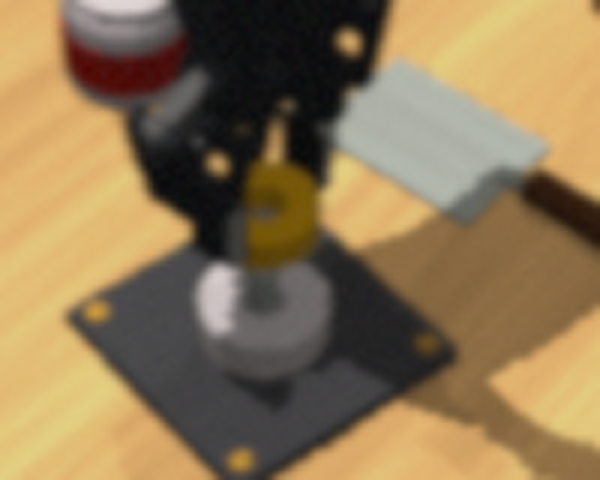

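The yellow ring is held level at crop (283,212) above the post at (262,285), and the spacer is seated at (265,310). I lower onto the post, watching the force.

apply_moves(deltas=[0,0,0.01,0,0,0,0.25,0,0,0.008,0,0,0,0.25,0,0,0.006,0,0,0,0.25,0,0,0.005,0,0,0,0.25,0,0,0,0,0,0,0.25])

```text
t: 9.57
position: [0.5947, -0.0303, 0.1165]
tool_rot: [1.0, 0.0, -0.001, -0.0]
contact_force: [0.7, -0.5, -1.8]
gripper_width: 0.546
grip_force: 41.5
```

apply_moves(deltas=[0,0.0015,0.004,0,0,0,0.25,0,0,0.004,0,0,0,0.25,0,0,0.002,0,0,0,0.25,0,0,0,0,0,0,0.25])

```text
t: 9.9
position: [0.5949, -0.0324, 0.1076]
tool_rot: [1.0, -0.0, -0.001, -0.0]
contact_force: [0.3, -0.5, -1.6]
gripper_width: 0.55
grip_force: 41.5
```

apply_moves(deltas=[0,0,0.0025,0,0,0,0.25,0,0,0,0,0,0,0.25,0,0,0,0,0,0,0.7,0,0,0,0,0,0,0.7,0,0,0,0,0,0,0.7,0,0,-0.03,0,0,0,0.7,0,0,-0.04,0,0,0,0.7,0,0,-0.04,0,0,0,0.7,0,0.02,-0.04,0,0,0,0.7,0,0.04,0,0,0,0,0.7])

```text
t: 10.73
position: [0.598, -0.0886, 0.2621]
tool_rot: [1.0, 0.003, 0.007, 0.001]
contact_force: [1.9, 0.1, 1.3]
gripper_width: 0.701
grip_force: 0.0
```

apply_moves(deltas=[-0.003,0.034,0,0,0,0,0.7,-0.003,0.034,0,0,0,0,0.7,-0.003,0.034,0,0,0,0,0.7,-0.003,0.034,0,0,0,0,0.7,-0.003,0.034,0,0,0,0,0.7,-0.003,0.034,0,0,0,0,0.7,-0.003,0.034,0,0,0,0,0.7,0,0,0,0,0,0,0.7])

```text
t: 11.4
position: [0.5726, -0.3353, 0.2527]
tool_rot: [1.0, -0.003, 0.0, 0.002]
contact_force: [-1.3, 0.3, 0.1]
gripper_width: 0.699
grip_force: 0.0
```

```bash
python3 - <<'E'
from h import *
s=env.state(); print(s['t'],s['position'],s['contact_force'],s['gripper_width'])
for n,c in(('top',(329,209)),('side',(313,215))):
    d=snap(n); X=pts(d); f=cv2.cvtColor(d['frame'],cv2.COLOR_RGB2HSV); w=np.hypot(*(np.mgrid[:400,:640]-np.array([c[1],c[0]])[:,None,None]))<25
    m=(f[...,0]>20)&(f[...,0]<35)&(f[...,1]>150)&w
    P=X[m]; print(n,m.sum(),'z',np.median(P[:,2]))
    b=blob(d,c,25,(X[...,2]>.039)&(X[...,2]<.056)); print('ring',circ(np.array([ray(d,*p,.046) for p in b])))
    r=((f[...,0]<10)|(f[...,0]>170))&(f[...,1]>150)&(f[...,2]>80)&w; q=np.argwhere(r); print('dot',len(q)); 
    if len(q): print(q.mean(0),ray(d,*q.mean(0)[::-1],.046),np.median(X[r],0))
    s=env.state(); print(s['position'])
    b=d['frame'][180:240,285:345]; cv2.imwrite(f'pics/{n}6.png',cv2.resize(b,None,fx=7,fy=7,interpolation=cv2.INTER_CUBIC)[...,::-1])
a=[cv2.imread(f'pics/{n}6.png') for n in('top','side')]; cv2.imwrite('pics/c6.png',cv2.resize(np.hstack(a),(780,390)))
E
```

```text
11.4 [ 0.57257943 -0.33530762  0.25270119] [-1.3246974   0.28190344  0.110751  ] 0.6985176367209301
top 251 z 0.04455921371453131
ring (np.float64(0.5937128190667909), np.float64(-0.03459996207644883), np.float64(0.022534968406535908))
dot 3
[201.66666667 324.66666667] [ 0.60878078 -0.02332649  0.046     ] [ 0.60846801 -0.02405184  0.04417392]
[ 0.57310378 -0.33237617  0.25256737]
side 201 z 0.044519314619586026
ring (np.float64(0.593530349903921), np.float64(-0.02859513618265297), np.float64(0.02364816845149336))
dot 2
[214.5 306. ] [ 0.60874145 -0.02076685  0.046     ] [ 0.60983787 -0.02203735  0.04408887]
[ 0.57357512 -0.33027595  0.25259247]
```

View pics/c6.png

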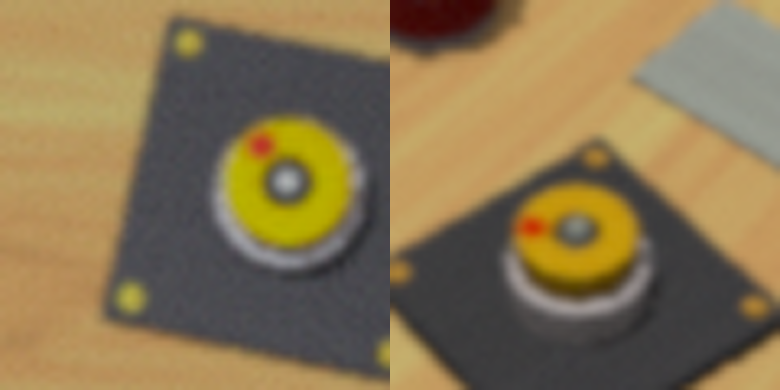

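Both crops show the yellow ring seated on the spacer, with the post tip showing through it and the dot up (left crop (262,146), right crop (532,228)). Next is the gauge.

apply_moves(deltas=[0,0.001,0.03,0,0,0,0.7,0,0,0.03,0,0,0,0.7,0,0,0.018,0,0,0,0.7,0,0,0,0,0,0,0.7,0,0,0,0,0,0,0.1,0,0,0,0,0,0,0.1,0,0,0,0,0,0,0.1,0,0,0,0,0,0,0.1,0,0,0,0,0,0,0.1,0,0,0,0,0,0,0.1], newtons=50)

```text
t: 12.33
position: [0.5748, -0.3303, 0.1769]
tool_rot: [1.0, -0.0, 0.001, 0.001]
contact_force: [0.0, 0.2, 5.3]
gripper_width: 0.245
grip_force: 49.6
```

```bash
python3 - <<'E'
from h import *
d=snap('top'); f=d['frame'].astype(float)
w=f[195:222,312:345]; red=np.clip(w[...,0]-1.6*w[...,1]-20,0,None); v,u=np.mgrid[195:222,312:345]; U,V=(red*u).sum()/red.sum(),(red*v).sum()/red.sum(); print(red.max(),U,V,ray(d,U,V,.0445))
br=np.clip(w[...,2]-90,0,None)*(np.hypot(u-328.5,v-208)<5); U,V=(br*u).sum()/br.sum(),(br*v).sum()/br.sum(); print('post',U,V,ray(d,U,V,.0475))
d=snap('side'); f=d['frame'].astype(float); w=f[205:225,298:330];v,u=np.mgrid[205:225,298:330]; red=np.clip(w[...,0]-1.6*w[...,1]-20,0,None)*(w[...,0]>100); U,V=(red*u).sum()/red.sum(),(red*v).sum()/red.sum(); print(red.max(),(red>0).sum(),U,V,ray(d,U,V,.0445)); s=env.state(); print(s['position'],s['tool_rot'],s['contact_force'],s['gripper_width'],s['grip_force'])
E
```

```text
80.0 324.7305555555556 201.88680555555555 [ 0.60851191 -0.02344388  0.0445    ]
post 328.6299319727891 207.40680272108844 [ 0.59486941 -0.0328408   0.0475    ]
73.6 9 306.4049875311721 214.49027431421447 [ 0.60885865 -0.02244027  0.0445    ]
[ 0.57479417 -0.33029218  0.17687017] [ 9.99998612e-01 -1.31802861e-04  1.44696586e-03  8.15566683e-04] [1.28463854 0.59804561 6.5583916 ] 0.24206306183649326 49.607107043266296
```

apply_moves(deltas=[0,0,-0.02,0,0,0,0.1,0,0,-0.03,0,0,0,0.1,0,0,-0.03,0,0,0,0.1,0,0,-0.012,0,0,0,0.1,0,0,0,0,0,0,0.1])

```text
t: 12.85
position: [0.575, -0.3308, 0.2713]
tool_rot: [1.0, -0.0, 0.003, 0.002]
contact_force: [0.1, -0.4, -0.9]
gripper_width: 0.241
grip_force: 50.2
```

apply_moves(deltas=[0.0035,-0.031,0,0,0,0,0.1,0.0035,-0.031,0,0,0,0,0.1,0.0035,-0.031,0,0,0,0,0.1,0.0035,-0.031,0,0,0,0,0.1,0.0035,-0.031,0,0,0,0,0.1,0.0035,-0.031,0,0,0,0,0.1,0.0035,-0.031,0,0,0,0,0.1,0.0035,-0.031,0,0,0,0,0.1,0.003,-0.031,0,0,0,0,0.1,0.003,-0.029,0,0,0,0,0.1])

```text
t: 13.68
position: [0.6075, -0.0202, 0.2653]
tool_rot: [1.0, -0.0, -0.001, -0.0]
contact_force: [0.8, 0.2, -0.7]
gripper_width: 0.243
grip_force: 50.1
```

apply_moves(deltas=[0,0,0.02,0,0,0,0.1,0,0,0.015,0,0,0,0.1,0,0,0,0,0,0,0.1,0,0,0,0,0,0,0.1])

```text
t: 14.02
position: [0.6074, -0.0219, 0.2302]
tool_rot: [1.0, -0.0, -0.002, -0.0]
contact_force: [0.7, 0.4, -0.4]
gripper_width: 0.237
grip_force: 50.3
```

```bash
python3 - <<'E'
from h import *
d=snap('side'); np.savez('s7.npz',**d); s=env.state(); print(s['t'],s['position'],s['tool_rot'],s['contact_force'],s['gripper_width'],s['grip_force'])
cv2.imwrite('pics/s7.png',cv2.resize(d['frame'][120:250,240:390],None,fx=4.5,fy=4.5,interpolation=cv2.INTER_CUBIC)[...,::-1])
E
```

```text
14.0667 [ 0.60801013 -0.02225647  0.23146959] [ 9.99999754e-01 -2.68742534e-04 -6.46688250e-04 -4.98455250e-05] [-0.41144863  0.45080723 -1.53142006] 0.24202931896057184 50.27426362037659
```

View pics/s7.png

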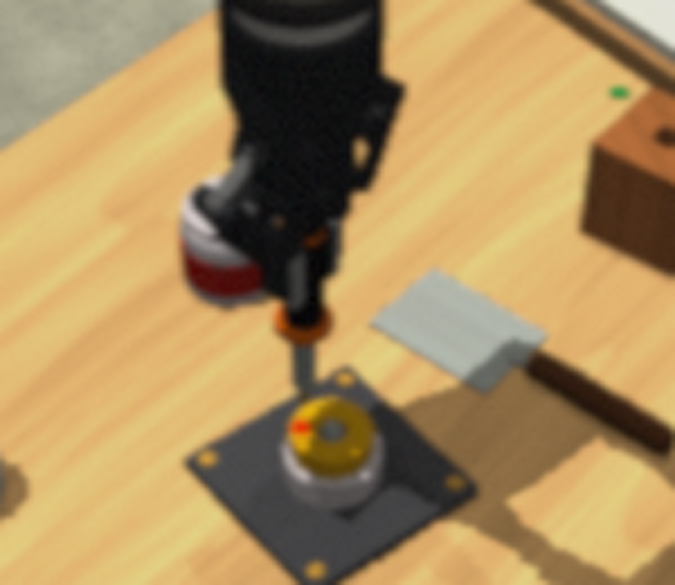

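The gauge is held upright: collar at crop (303,322), nose at (304,365), directly above the dot at (302,427). I check it numerically against the projected vertical through the dot.

```bash
python3 - <<'E'
from h import *
d=dict(np.load('s7.npz')); X=pts(d); f=d['frame'].astype(int)
def proj(p): q=d['K']@(camR(d).T@(np.array(p)-d['xyz'])); return q[:2]/q[2]
p=(.608,-.0224)
for z in(.0445,.07,.085,.1,.115,.13): print(z,np.round(proj((*p,z)),1))
for v in range(194,216,2):
    r=f[v,298:318]; print(v,' '.join(f'{a[0]:3d}/{a[2]:3d}' for a in r[::1]))
m=np.zeros((400,640),bool); m[180:212,300:316]=1
P=X; n=m&(X[...,2]>.06)&(X[...,2]<.122); 
for lo,hi in((.075,.085),(.085,.095),(.095,.11),(.112,.122)):
    k=m&(X[...,2]>lo)&(X[...,2]<hi); print(lo,k.sum(),np.argwhere(k).mean(0)[::-1],np.median(X[k],0) if k.any() else 0)
E
```

```text
0.0445 [306.7 214.7]
0.07 [306.7 207.8]
0.085 [306.7 203.6]
0.1 [306.7 199.3]
0.115 [306.7 195. ]
0.13 [306.7 190.5]
194 227/122 225/118 219/109 188/ 86 148/ 55 118/ 28 107/ 10 104/  7 102/  9  98/  5 100/ 10 102/  7 107/ 10 115/ 25 143/ 53 187/ 84 217/103 224/109 226/113 226/116
196 227/118 227/118 227/119 225/115 218/107 193/ 90 148/ 66  97/ 38  83/ 25  87/ 29  86/ 30 106/ 46 160/ 74 202/ 97 219/105 224/110 225/114 226/117 226/118 227/120
198 227/119 227/116 227/115 227/114 226/115 219/108 174/ 89 100/ 64  63/ 57  63/ 61  67/ 62 105/ 71 174/ 91 218/108 226/115 227/119 227/119 227/119 227/117 227/117
200 227/116 227/115 227/114 227/115 226/114 221/112 179/ 95 108/ 69  67/ 60  62/ 60  66/ 63 104/ 73 176/ 96 220/115 227/121 227/119 225/117 223/114 218/113 218/116
202 227/115 227/115 227/116 227/116 227/117 221/114 181/ 97 112/ 71  67/ 59  63/ 62  67/ 64 105/ 73 175/ 97 218/113 219/114 196/104 165/ 90 151/ 83 141/ 77 137/ 79
204 227/118 227/118 227/118 227/117 226/114 220/109 183/ 97 119/ 75  72/ 61  64/ 61  69/ 63  94/ 70 133/ 83 147/ 90 130/ 86 107/ 79 120/ 71 160/ 62 187/ 64 180/ 65
[... 392 characters left out ...]
/ 71 139/ 58 180/ 38 206/ 28 214/ 26 198/ 19 173/ 18 150/ 11 134/ 15 124/ 12 118/ 10 119/ 17 117/ 21
212 120/ 84  97/ 79  80/ 75  76/ 76  75/ 75  83/ 73 119/ 65 173/ 49 211/ 31 220/ 18 214/ 17 187/ 13 152/ 12 126/ 13 116/ 17 111/ 24 110/ 21 113/ 15 116/ 14 117/ 10
214  76/ 76  75/ 75  73/ 75  73/ 75  78/ 73 111/ 67 170/ 48 215/ 23 224/  8 221/  8 188/  9 136/  8 105/ 18  91/ 39  83/ 60  85/ 71  83/ 69  84/ 56  90/ 32 107/ 15
0.075 5 [306.4 206.4] [ 0.60426884 -0.01828689  0.08328324]
0.085 17 [306.58823529 204.05882353] [ 0.60250317 -0.01612019  0.09119107]
0.095 23 [306.39130435 200.73913043] [ 0.60288454 -0.01557715  0.10309361]
0.112 8 [306.5  197.25] [ 0.60289048 -0.01597935  0.11570949]
```

apply_moves(deltas=[0,0,0.01,0,0,0,0.1,0,0,0.007,0,0,0,0.1,0,0,0.004,0,0,0,0.1,0,0,0,0,0,0,0.1,0,0,0,0,0,0,0.1,0,0,0,0,0,0,0.1])

```text
t: 14.57
position: [0.6083, -0.0222, 0.2112]
tool_rot: [1.0, -0.0, 0.0, 0.0]
contact_force: [-0.3, 0.6, -0.6]
gripper_width: 0.245
grip_force: 50.3
```

apply_moves(deltas=[0,0,0.004,0,0,0,0.1,0,0,0.003,0,0,0,0.1,0,0,0,0,0,0,0.1,0,0,0,0,0,0,0.1,0,0,0,0,0,0,0.1,0,0,0,0,0,0,0.1,0,0,0,0,0,0,0.1])

```text
t: 15.15
position: [0.6084, -0.0221, 0.2042]
tool_rot: [1.0, -0.0, 0.0, 0.0]
contact_force: [1.4, 0.1, 1.1]
gripper_width: 0.245
grip_force: 50.3
```

```bash
python3 - <<'E'
from h import *
F=[]
for i in range(8):
    d=snap('side'); s=env.state(); F.append(s['contact_force']); 
print(np.mean(F,0),np.std(F,0),s['t'],s['position'],s['tool_rot'])
X=pts(d); f=d['frame'].astype(int)
for v in range(196,222,2): print(v,' '.join(f'{a[0]:3d}/{a[2]:3d}' for a in f[v,299:316]))
cv2.imwrite('pics/s8.png',cv2.resize(d['frame'][165:245,260:360],None,fx=7,fy=7,interpolation=cv2.INTER_CUBIC)[...,::-1])
E
```

```text
[ 1.36685196 -0.64695766  0.85314613] [0.73101179 0.52506151 0.38330384] 15.55 [ 0.60822461 -0.02206419  0.20395626] [ 9.99999991e-01 -9.19464309e-05  7.55988496e-05  6.75838083e-05]
196 226/115 223/ 97 210/ 64 160/ 32  82/ 27  36/ 32  30/ 29  20/ 18  12/ 13  11/ 10  10/  9  34/ 10  83/ 23 143/ 53 194/ 86 221/108 226/117
198 226/113 218/ 86 188/ 39 136/ 11  72/  6  27/ 12   7/  9  11/ 11  10/ 10   7/  8  15/ 10  44/ 12  82/ 12 121/ 35 167/ 72 208/103 225/117
200 222/109 196/ 84 170/ 45 148/ 14 108/  9  76/ 11  58/  6  54/ 10  55/  9  62/  7  71/  8  89/  9 107/ 17 130/ 42 180/ 82 216/107 222/113
202 226/114 219/107 193/ 90 154/ 64 121/ 37 105/ 16 103/  9 105/  7 106/ 11 105/  8 107/ 15 114/ 28 140/ 53 170/ 79 177/ 91 163/ 89 151/ 83
204 227/117 228/119 226/115 220/109 192/ 93 141/ 72  89/ 50  73/ 43  73/ 45  80/ 49 105/ 60 129/ 75 135/ 81 123/ 83 106/ 78 119/ 68 163/ 65
206 227/117 228/116 226/113 224/113 204/105 149/ 84  87/ 64  62/ 58  62/ 59  62/ 60  70/ 65  74/ 71  77/ 75  76/ 75  75/ 74  78/ 73  86/ 72
208 227/114 226/114 223/115 213/113 181/102 128/ 80  78/ 63  61/ 59  63/ 61  
[... 202 characters left out ...]

212  97/ 79  81/ 77  76/ 75  74/ 75  74/ 74  76/ 70  74/ 67  68/ 63  65/ 61  75/ 57  95/ 42 112/ 23 114/  8 113/ 17 112/ 25 110/ 19 113/ 14
214  74/ 75  75/ 76  74/ 75  78/ 74 107/ 67 151/ 51 158/ 37 124/ 37  95/ 35 101/ 29 110/ 21 104/ 21  90/ 39  84/ 60  86/ 72  83/ 69  83/ 55
216  76/ 76  74/ 76  74/ 74  81/ 74 119/ 70 177/ 53 206/ 27 180/ 13 134/ 10 118/ 10 110/ 13  95/ 26  78/ 48  72/ 62  72/ 68  75/ 70  76/ 63
218  74/ 74  74/ 75  78/ 79  99/ 92 128/ 99 151/ 79 161/ 40 149/ 14 128/ 13 119/ 10 118/ 10 115/ 16 109/ 21 105/ 32 100/ 36 104/ 37 108/ 27
220  74/ 75  75/ 74  81/ 81 114/109 151/139 151/125 121/ 72 103/ 22 106/  7 114/  8 118/ 11 118/  9 118/  9 118/ 10 119/ 12 121/  7 129/  8
```

View pics/s8.png

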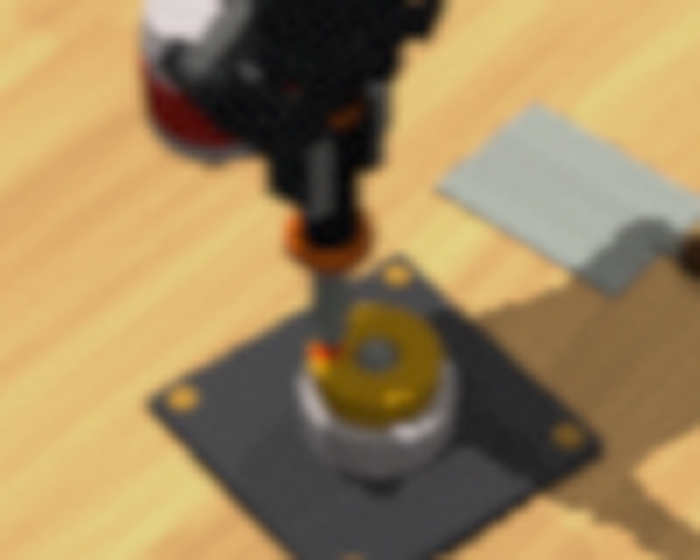

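The nose sits right over the dot: only the dot's left part shows, at crop (320,355). The force has risen by about 1.9 N, so the tip is in by roughly 4 mm. One millimetre more brings it to about halfway.

apply_moves(deltas=[0,0,0.001,0,0,0,0.1,0,0,0,0,0,0,0.1,0,0,0,0,0,0,0.1,0,0,0,0,0,0,0.1,0,0,0,0,0,0,0.1,0,0,0,0,0,0,0.1])

```text
t: 16.05
position: [0.6082, -0.022, 0.203]
tool_rot: [1.0, -0.0, 0.0, 0.0]
contact_force: [1.5, 0.0, 1.3]
gripper_width: 0.242
grip_force: 50.3
```

```bash
python3 - <<'E'
from h import *
F=[]
for i in range(10): d=snap('side'); s=env.state(); F.append(s['contact_force'][2])
print(np.mean(F),s['position'],s['grip_force'],s['dq'].round(3))
if 0.7<np.mean(F)<4: print(env.sign_off())
E
```

```text
1.2436167582358388 [ 0.60821387 -0.02207792  0.20294753] 50.284667015075684 [-0.001  0.001  0.001 -0.001 -0.001  0.001]
the job is handed in; nothing more can be done
None
```

I handed the job in after about 16.5 s: both rings are home on the post with the dot up, and the arm is holding the gauge upright on the dot, tip about 5 mm in by estimate (wrist force and height; the tip itself was out of view), but sign-off returned no verdict.

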